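# Stack and press a segmented vase blank on the glue-up stand

### The job

Stack all the segmented rings lying on the bench on the wooden block of the glue-up stand for a dry fit, widest ring at the bottom and each next smaller one above it, every ring centred over the block by eye. Lay each ring down and let go of it, then press it down firmly with the fingertips to feel that it lies flat before you add the next. When the last ring has been pressed, set the steel weight by its knob centred and flat on top of the stack, and leave the other things on the bench where they are.

Things in the scene. Friction and masses are not known exactly. Their poses are not given: they have to be found in the camera images.
- ring1: segmented wooden ring of eight glued staves in alternating light and medium wood, regular octagon inside and out, 140 mm across the outer flats, 88 mm across the inner flats, wall 26 mm, 20 mm thick, about 134 g; may be absent. Starts flat on the bench. Origin: centre of its underside; z is its axis (up when flat); the middles of the flats lie at 0, 45, 90 .. degrees from its x axis
- ring2: segmented wooden ring of eight glued staves in alternating light and medium wood, regular octagon inside and out, 130 mm across the outer flats, 78 mm across the inner flats, wall 26 mm, 20 mm thick, about 121 g; may be absent. Starts flat on the bench. Origin: centre of its underside; z is its axis (up when flat); the middles of the flats lie at 0, 45, 90 .. degrees from its x axis
- ring3: segmented wooden ring of eight glued staves in alternating light and medium wood, regular octagon inside and out, 120 mm across the outer flats, 68 mm across the inner flats, wall 26 mm, 20 mm thick, about 109 g; may be absent. Starts flat on the bench. Origin: centre of its underside; z is its axis (up when flat); the middles of the flats lie at 0, 45, 90 .. degrees from its x axis
- ring4: segmented wooden ring of eight glued staves in alternating light and medium wood, regular octagon inside and out, 110 mm across the outer flats, 58 mm across the inner flats, wall 26 mm, 20 mm thick, about 96 g; may be absent. Starts flat on the bench. Origin: centre of its underside; z is its axis (up when flat); the middles of the flats lie at 0, 45, 90 .. degrees from its x axis
- ring5: segmented wooden ring of eight glued staves in alternating light and medium wood, regular octagon inside and out, 100 mm across the outer flats, 48 mm across the inner flats, wall 26 mm, 20 mm thick, about 84 g; may be absent. Starts flat on the bench. Origin: centre of its underside; z is its axis (up when flat); the middles of the flats lie at 0, 45, 90 .. degrees from its x axis
- stand: glue-up stand fixed to the bench: round grey cast foot (148 mm across, 12 mm thick), 44 mm steel post with a collar and a short locking lever, and on top a lathe faceplate carrying a dark wooden waste block, 120 mm across. It does not move. Origin: centre of the foot's underside, z up along the post; the block's top is 100 mm above the bench
- block_top (a point): centre of the flat top of the stand's wooden waste block (120 mm across, 100 mm above the bench); the rings are stacked here, z up
- weight: pressing weight, 0.6 to 0.9 kg: flat dark steel disc 110 mm across and 10 mm thick with a turned wooden knob standing on its middle, about 32 mm across and 46 mm tall (knob top 56 mm above the disc's underside). Starts on the bench. Origin: centre of the disc's underside, z up along the knob
- bowl: bystander: small finished wooden bowl, 96 mm across, 42 mm tall, behind the stand; origin at the centre of its underside
- sanding_block: bystander: cork sanding block 105 x 60 x 30 mm (x, y, z), in front of the stand; origin at the centre of its underside
- mallet: bystander: carver's mallet lying on its side, about 245 mm long along its x axis, head 62 mm across towards +x, the handle's end about 120 mm towards -x; origin on the bench under it
- turning_square: bystander: square wooden turning blank 200 x 44 x 44 mm, long along x; origin at the centre of its underside
- calipers: bystander: flat steel outside calipers, about 135 mm long along x, 65 mm wide, 6 mm thick, in front of the stand; origin at the middle of the underside
- finish_bottle: bystander: white plastic bottle 62 mm across, 160 mm tall, standing; origin at the centre of its underside
There are look-alikes about, which are no part of the job. Leave any purple look-alike of the stand alone.

How it is judged:
By the outcome, as a careful person would: the job done as asked, in the order asked, and still so for the second after the job is handed in, with the robot touching nothing.
Of ring1, ring2, ring3, ring4, ring5 only 3 to 5 are there at a start; the rules pass over those that are not, and their reading is None.
At some moment in a run one of weight may be knocked a few centimetres aside while the robot is not near it.
Once in a run the grip may slacken for a moment while it holds something.
It also fails if it takes over 210 s, if anything falls off the work surface, if the arm or the gripper's body presses on something with over 40 N, if the wrist force passes 120 N, or if a joint passes its speed limit or range.

### The arm

A 7-joint arm with a two-finger parallel gripper is mounted at the origin on the work surface. World frame = base frame: x ahead of the robot, y to its left, z up, the work surface at z = 0. Lengths are in m, angles in rad, forces in N, time in s.
With the tool pointing down it reaches from about 0.4 to 0.85 m from the base axis. Payload 4.5 kg.
Tool frame: the origin (TCP) lies midway between the tips of the shut fingers; the grasp point (between the pads) lies 19 mm behind it (arm.grip_point_offset is the distance from the TCP to the grasp point, in m); y points along the fingers, x is the direction in which the jaws open and shut, and the axes are right-handed (so a half turn about y gives the same grasp; the last joint's range is limited). The gripper opens to 85 mm and grips with 20 to 120 N. Pads are 22 mm wide; open, the fingers measure 114 mm over their backs; the gripper's body (76 mm by 85 mm) begins 54 mm behind the grasp point. The pads swing forward as they close: fully open they stand 13 mm farther back than shut.
Start: joints at [-1.21, 0.689, -0.195, 1.565, 0.157, 0.902, -0.215], TCP at [0.201, 0.592, 0.206] pointing down, gripper open.
Joint ranges: [-3.01, 3.01], [-0.46, 2.08], [-1.47, 1.51], [0.13, 2.56], [-1, 4.14], [0.04, 2.09], [-2.66, 2.66]. Speed limits (rad/s): [2.57, 2.57, 3.14, 3.14, 3.14, 3.14, 3.14].

### API

Orientations are given as [roll, pitch, yaw] about the fixed x, y, z axes, in that order (R = Rz(yaw) Ry(pitch) Rx(roll)).
In Python, from bench import arm, ik, optics, ticket, telemetry gives the robot as it stands. Calls block until the motion is done:
- arm.goto(position, orientation): joint-space move of the TCP to a pose.
- arm.line_to(position, attitude=None, velocity=0.15): straight line of the TCP; attitude=None keeps the orientation; velocity is the mean speed in m/s.
- arm.move_joints(angles): joint-space move.
- arm.grip(opening, effort=None): finger opening in m; effort is the grip in N (None keeps the last); returns when the fingers have stopped.
- arm.wait(seconds).
- ik(position, orientation): joint angles nearest the present ones, or None.
- optics.capture(name): name is "scene" or "top" or "wrist"; returns a dict with "img" (400x640x3 uint8, red, green, blue), "fovy" (degrees; the focal length in pixels is half the picture's height over the tangent of half this angle, whatever the lens; pixels are square), "cx", "cy" (the principal point, pixels), "rvec" (rotation vector, rad) and "tvec" (3), from world to camera coordinates, as OpenCV has them; the wrist camera has in their place "tool_from_camera" (4x4, takes a point from camera to tool coordinates, whose origin is the TCP and whose axes are the tool frame's). Camera axes: x right, y down, z forward; pixel columns grow to the right and rows downward; lengths in m; the calibration is good to about 2 mm. A picture is of the moment at which its call begins: read the wrist's pose just before it. There is no depth.
A pose or a line that the arm cannot do raises arm.IKError and nothing moves.
- ticket.close_job(): hands the job in, once; it reports no verdict.
Trained networks look in a picture, given as the dict that the camera call returned (one of the last four; its "shot" number tells which), for a name from the list of things; names that differ only in an ending like _2 or _b are one class to them, and where a whole thing is asked for, a point or a joint stands for the part that bears it (a point fixed in the world has none). Each returns a list of dicts, best first, with "confidence" (0 to 1); they miss things now and then, are a little off and sometimes report something else, mostly with a low value. They report only what shows in the picture. A call takes as long as a camera call. They do not tell look-alikes from the thing itself.
- optics.trace(query, picture): "region" (400x640 bool, what is visible of it).
- optics.place_of(query, picture): "point" ([x, y, z] in m, in the coordinates of the camera as it stood for that picture, good to about 4 mm: a listed point, or the origin of a listed thing).
Readings, each from a call of its own:
- telemetry.get_time_s(): time.
- telemetry.get_joint_positions(): joint angles.
- telemetry.get_qd(): joint speeds.
- telemetry.get_tau(): joint torques, N m.
- telemetry.get_tcp_pos(): TCP position.
- telemetry.get_tool_rot(): TCP orientation.
- telemetry.get_ft_force(): force on the tool from outside, world axes, zero at the start.
- telemetry.get_moment(): the same for the moment, N m.
- telemetry.get_finger_gap(): finger opening in m.
Only numpy, scipy, OpenCV 4.12 (cv2) and the standard library are available. Lean on these libraries where they do the work, as an engineer would, in place of code of your own. Each camera call takes 0.05 s, during which the arm holds its last target.

## Working session

There is one attempt and no reset: what is moved stays moved. The work goes in short steps, each a Python script; the robot and the scene stay as the last script left them, time stands still between calls to the robot, and variables do not carry over. Pictures are saved under pics/ and viewed, and the job is handed in when it is done.

```bash
ls; mkdir -p pics; python3 - <<'E'
from bench import arm, ik, optics, ticket, telemetry
import cv2
for n in ("scene","top","wrist"):
    p=optics.capture(n); cv2.imwrite(f"pics/a_{n}.png",p["img"][:,:,::-1]); print(n,{k:v for k,v in p.items() if k!="img"})
print(telemetry.get_time_s(),telemetry.get_tcp_pos(),telemetry.get_tool_rot(),telemetry.get_finger_gap(),arm.grip_point_offset)
E
```

```text
pics
scene {'fovy': 42.962316706894626, 'cx': 313.25814486224124, 'cy': 208.74536709905112, 'rvec': array([ 1.88854209,  1.90807519, -0.550172  ]), 'tvec': array([-0.08062916, -0.38607204,  1.93355171]), 'shot': 1}
top {'fovy': 56.35356613633657, 'cx': 320.5432036728855, 'cy': 200.46678192144515, 'rvec': array([ 2.14976014, -2.18869709,  0.10458107]), 'tvec': array([0.10969471, 0.53890243, 1.14413007]), 'shot': 2}
wrist {'fovy': 60.644643372275766, 'cx': 324.3601518004184, 'cy': 201.61088219267728, 'tool_from_camera': array([[ 9.99999652e-01, -8.18951222e-04, -1.56633124e-04,
        -3.01498304e-04],
       [-8.96310710e-05, -2.92350796e-01,  9.56311144e-01,
        -1.67409317e-01],
       [-8.28963998e-04, -9.56310797e-01, -2.92350768e-01,
         7.46092207e-02],
       [ 0.00000000e+00,  0.00000000e+00,  0.00000000e+00,
         1.00000000e+00]]), 'shot': 3}
0.15 [0.20051112 0.59143294 0.20567387] [-1.57091805e+00  1.36758709e-03  1.24402676e+00] 0.08548728049464574 0.0187
```

View pics/a_scene.png

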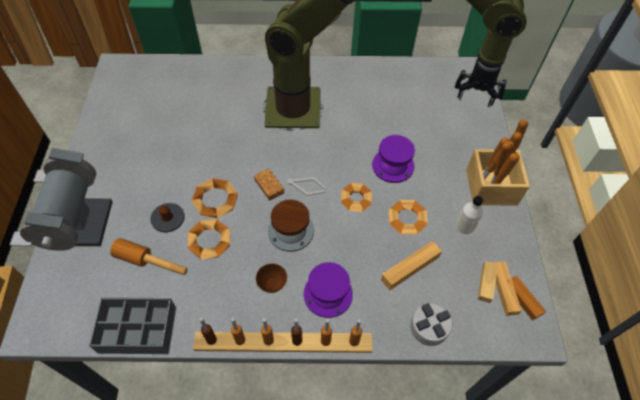

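View pics/a_top.png

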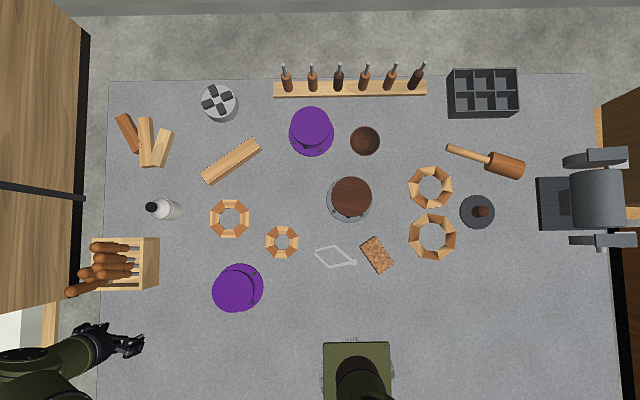

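View pics/a_wrist.png

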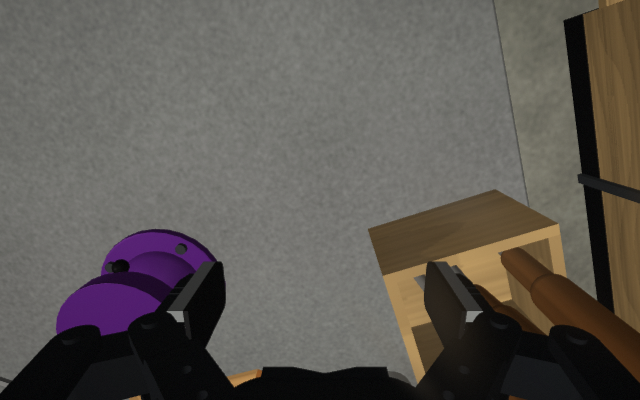

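Candidates in the top view:
- **Rings:** (230,218), (282,242), (430,187) and (432,237).
- **Stand:** the brown-topped grey one at (350,199). The purple ones at (311,130) and (238,287) are look-alikes.
- **Weight:** (478,211). The grey chuck at (219,101) could be mistaken for it.

Next I'll measure these.

```bash
cat > h.py <<'E'
from bench import arm, ik, optics, ticket, telemetry
import numpy as np, cv2
from scipy.spatial.transform import Rotation as R
def K(p):
    f=200/np.tan(np.radians(p["fovy"])/2); return np.array([[f,0,p["cx"]],[0,f,p["cy"]],[0,0,1]])
def ext(p,tcp=None):
    "cam->world rotation, cam position"
    if "rvec" in p:
        Rw=cv2.Rodrigues(np.array(p["rvec"]))[0]; return Rw.T, -Rw.T@np.array(p["tvec"])
    pos,rpy=tcp; Rt=R.from_euler('xyz',rpy).as_matrix(); T=p["tool_from_camera"]
    return Rt@T[:3,:3], Rt@T[:3,3]+pos
def cap(n):
    tcp=(np.array(telemetry.get_tcp_pos()),np.array(telemetry.get_tool_rot())); p=optics.capture(n); p["E"]=ext(p,tcp); return p
def toplane(p,uv,z):
    Rc,c=p["E"]; uv=np.atleast_2d(np.asarray(uv,float)); d=np.c_[uv,np.ones(len(uv))]@np.linalg.inv(K(p)).T@Rc.T
    return c+d*((z-c[2])/d[:,2])[:,None]
def proj(p,X):
    Rc,c=p["E"]; q=(np.atleast_2d(X)-c)@Rc@K(p).T; return q[:,:2]/q[:,2:]
def world(p,pt): Rc,c=p["E"]; return Rc@np.array(pt)+c
def save(p,n): cv2.imwrite(f"pics/{n}.png",p["img"][:,:,::-1])
E
python3 - <<'E'
from h import *
for n in ("top","scene"):
    p=cap(n)
    for q in ["ring1","ring2","ring3","ring4","ring5","stand","block_top","weight","bowl","sanding_block","mallet","calipers"]:
        r=optics.place_of(q,p); t=optics.trace(q,p) if q.startswith('ring') else []
        print(n,q,[(np.round(world(p,d["point"]),3).tolist(),round(d["confidence"],2)) for d in r[:4]],[(int(d["region"].sum()),np.round(d["region"].nonzero()[1].mean()),round(d["confidence"],2)) for d in t[:4]])
print(telemetry.get_time_s())
E
```

```text
top ring1 [([0.577, -0.252, -0.001], 0.92), ([0.424, -0.25, 0.001], 0.82), ([0.489, 0.393, 0.001], 0.8), ([0.42, 0.225, 0.0], 0.62)] [(648, np.float64(282.0), 0.97), (963, np.float64(430.0), 0.96), (996, np.float64(229.0), 0.58), (1154, np.float64(432.0), 0.56)]
top ring2 [([0.577, -0.252, -0.001], 0.92), ([0.424, -0.25, 0.001], 0.82), ([0.489, 0.393, 0.001], 0.8), ([0.42, 0.225, 0.0], 0.62)] [(648, np.float64(282.0), 0.97), (963, np.float64(430.0), 0.96), (996, np.float64(229.0), 0.58), (1154, np.float64(432.0), 0.56)]
top ring3 [([0.577, -0.252, -0.001], 0.92), ([0.424, -0.25, 0.001], 0.82), ([0.489, 0.393, 0.001], 0.8), ([0.42, 0.225, 0.0], 0.62)] [(648, np.float64(282.0), 0.97), (963, np.float64(430.0), 0.96), (996, np.float64(229.0), 0.58), (1154, np.float64(432.0), 0.56)]
top ring4 [([0.577, -0.252, -0.001], 0.92), ([0.424, -0.25, 0.001], 0.82), ([0.489, 0.393, 0.001], 0.8), ([0.42, 0.225, 0.0], 0.62)] [(648, np.float64(282.0), 0.97), (963, np.float64(430.0), 0.96), (996, np.float64(229.0), 0.58), (1154, np.float64(432.0), 0.56)]
top ring5 [([0.577, -0.252, -0.001], 0.92), ([0.
[... 1636 characters left out ...]
5 [([0.409, 0.23, 0.003], 0.82), ([0.578, -0.246, -0.001], 0.77), ([0.424, -0.246, 0.001], 0.57), ([0.487, 0.393, 0.001], 0.56)] [(962, np.float64(209.0), 0.93), (643, np.float64(356.0), 0.84), (1031, np.float64(215.0), 0.66)]
scene stand [([0.546, 0.012, 0.001], 0.97), ([0.275, 0.363, -0.002], 0.77), ([0.759, 0.13, 0.001], 0.6)] []
scene block_top [([0.546, 0.014, 0.097], 0.89), ([0.76, 0.131, 0.099], 0.89), ([0.276, 0.361, 0.103], 0.76)] []
scene weight [([0.498, -0.392, 0.001], 0.64)] []
scene bowl [([0.726, -0.041, 0.002], 0.55)] []
scene sanding_block [([0.367, -0.07, -0.005], 0.91)] []
scene mallet [([0.667, -0.409, -0.002], 0.66)] []
scene calipers [([0.365, 0.061, 0.0], 0.6)] []
1.95
```

```bash
cat >> h.py <<'E'
from scipy.optimize import minimize
def octa(x,y,yaw,af,z):
    a=yaw+np.radians(22.5)+np.arange(8)*np.pi/4; r=af/2/np.cos(np.pi/8)
    return np.c_[x+r*np.cos(a),y+r*np.sin(a),np.full(8,z)]
def fitring(p,x0,y0,z0=0.,af=None,S=4,dbg=None):
    "fit (x,y,yaw,af) by colour silhouette"
    uv=proj(p,[[x0,y0,z0+.01]])[0]; rad=np.abs(proj(p,octa(x0,y0,0,.17,z0+.01))-uv).max()
    u0,v0=np.maximum(np.floor(uv-rad),0).astype(int); u1,v1=np.minimum(np.ceil(uv+rad).astype(int),[640,400])
    c=p["img"][v0:v1,u0:u1].astype(np.float32); c=c[...,0]-c[...,2]
    c=cv2.resize(c,None,fx=S,fy=S,interpolation=cv2.INTER_CUBIC)
    m=(c>35).astype(np.uint8)
    def ren(q):
        x,y,yaw,a=q; o=np.zeros_like(m)
        f=lambda X:np.round(((proj(p,X)-[u0,v0]+.5)*S-.5)*16).astype(np.int32)
        t=f(octa(x,y,yaw,a,z0+.02));b=f(octa(x,y,yaw,a,z0))
        cv2.fillConvexPoly(o,cv2.convexHull(np.r_[t,b]),1,shift=4)
        h1=np.zeros_like(m);h2=h1.copy(); cv2.fillConvexPoly(h1,f(octa(x,y,yaw,a-.052,z0+.02)),1,shift=4);cv2.fillConvexPoly(h2,f(octa(x,y,yaw,a-.052,z0)),1,shift=4)
        o[(h1&h2)>0]=0; return o
    def cost(q): 
        o=ren(q); return (o!=m).sum()/m.sum()
    best=None
    for a in ([.1,.11,.12,.13,.14] if af is None else [af]):
        for yaw in np.radians([0,15,30]):
            g=lambda q:cost([q[0],q[1],q[2],a])
            r=minimize(g,[x0,y0,yaw],method='Nelder-Mead',options=dict(initial_simplex=np.array([x0,y0,yaw])+np.array([[0,0,0],[.01,0,0],[0,.01,0],[0,0,.2]]),xatol=1e-4,fatol=1e-4))
            best=min(best or (9,),(r.fun,*r.x,a)) if a!=(best or [0])[-1] or r.fun<best[0] else best
            dbg is not None and dbg.setdefault(a,[]).append(round(float(r.fun),3))
    return best
E
python3 - <<'E'
from h import *
for n in ("top","scene"):
    p=cap(n)
    for x,y in [(.577,-.25),(.424,-.25),(.489,.393),(.418,.226)]:
        d={};b=fitring(p,x,y,dbg=d);print(n,np.round(b,4),{k:min(v) for k,v in d.items()})
E
```

```text
top [ 0.0448  0.5796 -0.2497  0.125   0.13  ] {0.1: 0.842, 0.11: 0.599, 0.12: 0.315, 0.13: 0.045, 0.14: 0.366}
top [ 0.0414  0.4225 -0.2488  0.6026  0.14  ] {0.1: 0.964, 0.11: 0.86, 0.12: 0.61, 0.13: 0.315, 0.14: 0.041}
top [0.0232 0.491  0.3901 0.7628 0.12  ] {0.1: 0.592, 0.11: 0.305, 0.12: 0.023, 0.13: 0.359, 0.14: 0.749}
top [0.023  0.4147 0.2251 0.7193 0.1   ] {0.1: 0.023, 0.11: 0.392, 0.12: 0.832, 0.13: 1.25, 0.14: 1.488}
scene [ 0.216   0.5785 -0.2472  0.9232  0.13  ] {0.1: 0.778, 0.11: 0.601, 0.12: 0.405, 0.13: 0.216, 0.14: 0.402}
scene [ 0.1444  0.4216 -0.2463  0.6203  0.14  ] {0.1: 0.864, 0.11: 0.745, 0.12: 0.553, 0.13: 0.341, 0.14: 0.144}
scene [ 0.088   0.4895  0.3928 -0.0052  0.12  ] {0.1: 0.491, 0.11: 0.273, 0.12: 0.088, 0.13: 0.272, 0.14: 0.57}
scene [0.0552 0.4131 0.2278 0.0043 0.1   ] {0.1: 0.055, 0.11: 0.255, 0.12: 0.575, 0.13: 0.927, 0.14: 1.18}
```

Four rings are present: 140 mm at (.422,-.248), 130 mm at (.579,-.249), 120 mm at (.490,.391) and 100 mm at (.414,.226). Now a close look at the stand with the wrist camera.

```bash
cat >> h.py <<'E'
def rpy(psi): return [-np.pi/2,0,float((psi+np.pi)%(2*np.pi)-np.pi)]
LO=np.array([-3.01,-.46,-1.47,.13,-1,.04,-2.66]);HI=np.array([3.01,2.08,1.51,2.56,4.14,2.09,2.66])
def now(): return telemetry.get_time_s()
E
python3 - <<'E'
from h import *
for psi in np.radians(np.arange(-180,180,30)):
    out=[]
    for P in ([.545,.01,.33],[.545,.01,.1],[.42,-.25,.01],[.58,-.25,.01],[.49,.39,.01],[.414,.226,.01]):
        q=ik(P,rpy(psi)); out.append(None if q is None else round(float(np.minimum(np.array(q)-LO,HI-np.array(q)).min()),2))
    print(round(np.degrees(psi)),out)
arm.line_to([.2005,.5914,.35]); 
arm.goto([.545,.01,.30],rpy(np.radians(90)))
p=cap("wrist");save(p,"b_stand");print(now(),telemetry.get_tcp_pos(),telemetry.get_ft_force())
for q in("block_top",): print([(np.round(world(p,d["point"]),4),d["confidence"]) for d in optics.place_of(q,p)])
E
```

```text
-180 [0.01, 0.43, 0.13, 0.05, 0.69, 0.27]
-150 [0.2, 0.16, 0.13, 0.05, 0.55, 0.42]
-120 [0.39, 0.16, 0.13, 0.05, 0.09, 0.35]
-90 [0.69, 0.47, 0.12, 0.48, 0.38, 0.09]
-60 [0.78, 0.47, 0.12, 0.47, 0.49, 0.08]
-30 [0.86, 0.45, 0.12, 0.48, 0.46, 0.07]
0 [0.91, 0.45, 0.13, 0.5, 0.46, 0.07]
30 [0.9, 0.47, 0.18, 0.55, 0.46, 0.08]
60 [0.9, 0.49, 0.19, 0.61, 0.48, 0.09]
90 [0.91, 0.54, 0.47, 0.68, 0.5, 0.1]
120 [0.86, 0.59, 0.25, 0.76, 0.55, 0.13]
150 [0.44, 0.66, 0.47, 0.54, 0.62, 0.18]
5.6167 [0.54511412 0.01117647 0.30005126] [ 0.28207619 -0.13070195 -0.3281779 ]
[(array([0.5427, 0.0115, 0.0985]), 0.76), (array([0.7585, 0.1292, 0.0962]), 0.7)]
```

View pics/b_stand.png

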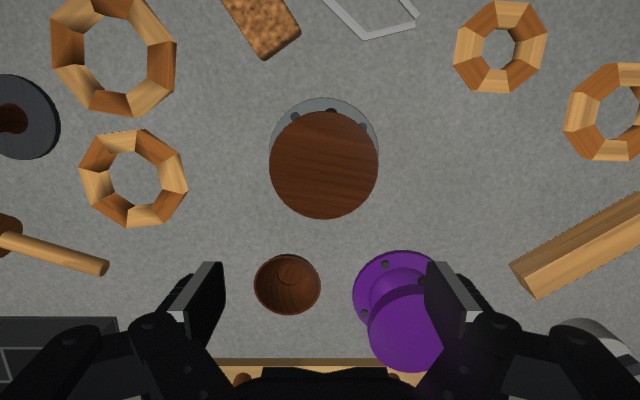

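The wrist view shows the brown block at (324,165), all four rings, and a purple look-alike at (405,320). I'll fit the block in every camera and the rings in this view.

```bash
cat >> h.py <<'E'
def fitdisc(p,x0,y0,z,rad,S=4,thr=18,ch=lambda c:c[...,0]-c[...,2]):
    "circle of known radius at height z; silhouette mask connected to centre"
    uv=proj(p,[[x0,y0,z]])[0]
    c=cv2.resize(ch(p["img"].astype(np.float32)),None,fx=S,fy=S,interpolation=cv2.INTER_CUBIC)
    m=(c>thr).astype(np.uint8); n,l=cv2.connectedComponents(m)
    s=(uv*S).astype(int); k=l[s[1],s[0]]; mm=(l==k).astype(np.uint8)
    cs,_=cv2.findContours(mm,cv2.RETR_EXTERNAL,cv2.CHAIN_APPROX_NONE); ct=max(cs,key=len)[:,0]
    X=toplane(p,(ct+.5)/S-.5,z)[:,:2]
    from scipy.optimize import least_squares
    r=least_squares(lambda q:np.hypot(X[:,0]-q[0],X[:,1]-q[1])-q[2],[x0,y0,rad],loss='soft_l1',f_scale=.001)
    return r.x, float(np.sqrt(np.mean(r.fun**2)))
E
python3 - <<'E'
from h import *
for n in("wrist","top","scene"):
    p=cap(n); print(n,'block',fitdisc(p,.543,.011,.1,.06))
    if n=="wrist":
        for x,y,a in [(.579,-.249,.13),(.422,-.248,.14),(.49,.391,.12),(.414,.226,.10)]:
            try: print(np.round(fitring(p,x,y,af=a),4))
            except Exception as e: print(e)
E
```

```text
wrist block (array([0.54419752, 0.00973548, 0.059649  ]), 0.00019744148026904477)
[ 0.0421  0.5784 -0.2494  0.9133  0.13  ]
[ 0.0408  0.4214 -0.2484  0.6112  0.14  ]
[0.0204 0.49   0.3906 0.7532 0.12  ]
[ 0.0929  0.4134  0.2253 -0.0687  0.1   ]
top block (array([0.52750586, 0.02463314, 0.0433961 ]), 0.007688522040134637)
scene block (array([0.54817666, 0.01230195, 0.06179332]), 0.0015002914690040363)
```

```bash
cat >> h.py <<'E'
BL=np.array([.5442,.0097])
def u(psi): return np.array([np.cos(psi),np.sin(psi)])
def pick(x,y,dirn,psi,af,zt=.003,zh=.12,op=.052,eff=60,base=0.):
    "wall at direction dirn from centre; jaw yaw psi (dirn or dirn+pi)"
    rc=af/2-.013; P=np.array([x,y])+rc*u(dirn)
    arm.grip(op); arm.goto([*P,base+zh],rpy(psi)); arm.line_to([*P,base+zt+.02],rpy(psi),.2); arm.line_to([*P,base+zt],rpy(psi),.06)
    f0=np.array(telemetry.get_ft_force()); arm.grip(.015,eff); arm.wait(.2)
    print("grip gap",telemetry.get_finger_gap(),"tcp",np.round(telemetry.get_tcp_pos(),4),"f",np.round(f0,1),np.round(telemetry.get_ft_force(),1),"t",now())
def lift(z,v=.15):
    q=np.array(telemetry.get_tcp_pos()); arm.line_to([q[0],q[1],z],None,v)
    print("lift gap",telemetry.get_finger_gap(),"f",np.round(telemetry.get_ft_force(),2),now())
E
python3 - <<'E'
from h import *
d=.607+np.pi/4
pick(.4216,-.2485,d,d,.14)
lift(.24)
p=cap("wrist");save(p,"c1")
E
```

```text
grip gap 0.015096941811610207 tcp [ 0.4317 -0.1924  0.003 ] f [-0.3  0.7  0.7] [-0.3 -0.2 -0.4] t 9.1333
lift gap 0.014857055640217458 f [ 0.01 -0.26 -0.87] 10.8667
```

View pics/c1.png

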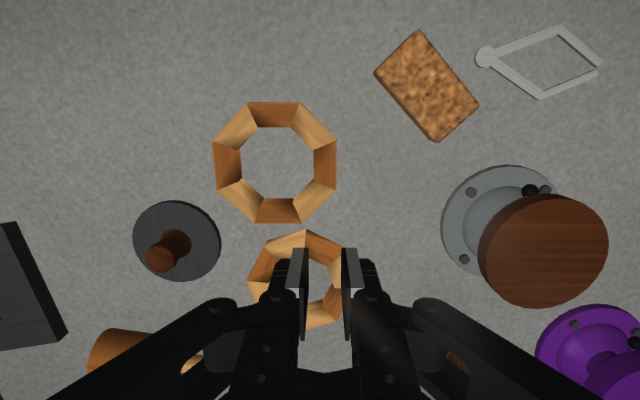

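```bash
python3 - <<'E'
from h import *
p=cap("wrist")
print(np.round(fitring(p,.4216,-.2485,af=.14),4), np.round(fitring(p,.5784,-.2494,af=.13),4))
T=np.linalg.inv(p["tool_from_camera"])
def pt(X): q=K(p)@(T[:3,:3]@np.array(X)+T[:3,3]); return np.round(q[:2]/q[2]).astype(int)
for y in(0,-.01,-.019,-.03,-.04): print(y,[tuple(pt([s,y,z])) for s in(-.0075,.0075) for z in(.011,-.011)])
big=cv2.resize(p["img"][220:400,200:460,::-1],None,fx=3,fy=3,interpolation=cv2.INTER_CUBIC); cv2.imwrite("pics/c2.png",big)
arm.grip(.085);p=cap("wrist");save(p,"c3")
E
```

```text
[ 0.0972  0.4217 -0.2485  0.6059  0.14  ] [ 0.6327  0.5785 -0.2499  0.1361  0.13  ]
0 [(np.int64(311), np.int64(224)), (np.int64(311), np.int64(263)), (np.int64(339), np.int64(224)), (np.int64(339), np.int64(262))]
-0.01 [(np.int64(310), np.int64(232)), (np.int64(310), np.int64(272)), (np.int64(340), np.int64(232)), (np.int64(340), np.int64(271))]
-0.019 [(np.int64(309), np.int64(239)), (np.int64(310), np.int64(281)), (np.int64(341), np.int64(239)), (np.int64(340), np.int64(280))]
-0.03 [(np.int64(308), np.int64(249)), (np.int64(309), np.int64(293)), (np.int64(342), np.int64(249)), (np.int64(342), np.int64(293))]
-0.04 [(np.int64(307), np.int64(259)), (np.int64(308), np.int64(306)), (np.int64(343), np.int64(259)), (np.int64(343), np.int64(306))]
```

View pics/c2.png

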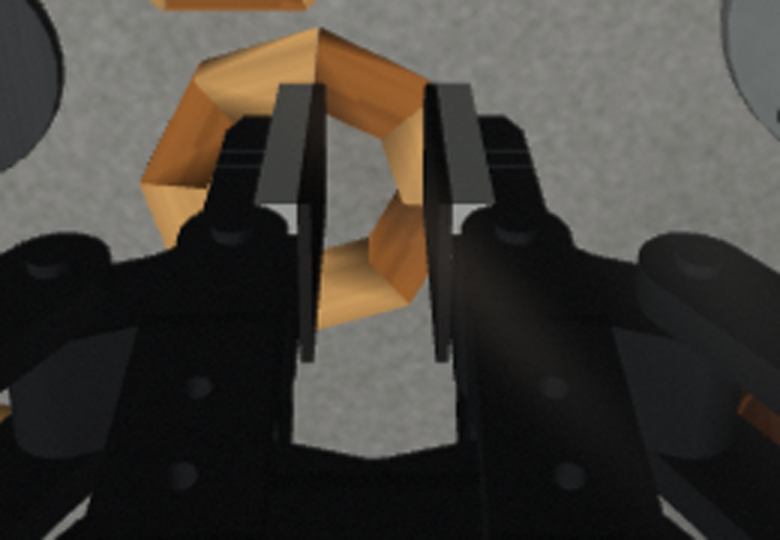

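```bash
python3 - <<'E'
from h import *
arm.grip(.0);p=cap("wrist");print(telemetry.get_finger_gap())
a=p["img"][200:400,180:480,::-1]
b=cv2.imread("pics/c3.png")[200:400,140:520]
cv2.imwrite("pics/c4.png",cv2.resize(np.hstack([a,b]),None,fx=1.17,fy=2.3))
arm.grip(.03);p=cap("wrist");print(telemetry.get_finger_gap());save(p,"c5")
E
```

```text
-0.00019311656298242786
0.03007850607410157
```

View pics/c4.png

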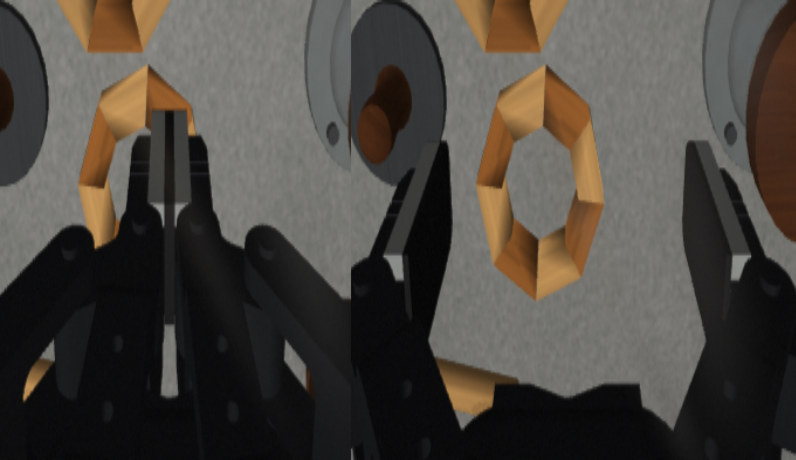

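Closing at z=3 mm missed the ring. The images put the fingertips about 27 mm behind the reported TCP, and the ring has not moved. I'll check this by descending on force at the same grasp pose.

```bash
cat >> h.py <<'E'
def touch(z0,z1,step=.001,df=4,v=.05):
    q=np.array(telemetry.get_tcp_pos()); f0=telemetry.get_ft_force()[2]; z=z0
    arm.line_to([q[0],q[1],z],None,v)
    f0=telemetry.get_ft_force()[2]
    while z>z1:
        z-=step; arm.line_to([q[0],q[1],z],None,v); f=telemetry.get_ft_force()[2]-f0
        if abs(f)>df: print("touch cmd z",round(z,4),"act",np.round(telemetry.get_tcp_pos()[2],4),"f",f,now()); return z,f
    print("no touch at",z,"f",f,now()); return None,f
E
python3 - <<'E'
from h import *
d=.607+np.pi/4
P=np.array([.4216,-.2485])+.057*u(d)
arm.grip(.045); arm.goto([*P,.06],rpy(d))
touch(.004,-.032,.002)
E
```

```text
touch cmd z -0.028 act -0.0272 f 9.749811440185812 19.425
```

```bash
python3 - <<'E'
from h import *
q=telemetry.get_tcp_pos(); arm.line_to([q[0],q[1],-.0225],None,.05)
arm.grip(.015,60); arm.wait(.2); print(telemetry.get_finger_gap(),telemetry.get_ft_force())
lift(.24)
p=cap("wrist");save(p,"d1")
E
```

```text
0.024945000716040475 [-0.74437581  0.58516283  4.99408408]
lift gap 0.024803562005714652 f [ 0.67 -0.15 -1.65] 22.0917
```

View pics/d1.png

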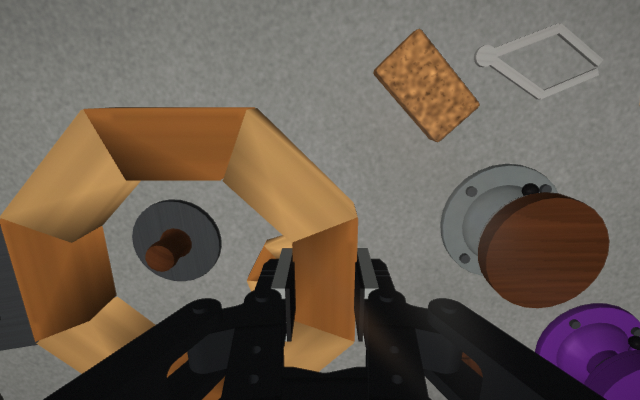

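```bash
cat >> h.py <<'E'
def inhand(p,dirn,af,zp,side=1):
    q=np.array(telemetry.get_tcp_pos()); c=q[:2]-(af/2-.013)*u(dirn)
    b=fitring(p,*c,z0=q[2]-zp,af=af); e=np.array(b[1:3])-c
    print("inhand cost",round(b[0],3),"off radial/tang mm",np.round([e@u(dirn)*1e3,e@u(dirn+np.pi/2)*1e3],2),"yaw err deg",round(np.degrees((b[3]-dirn+np.pi/8)%(np.pi/4)-np.pi/8),2))
def place(dirn,psi,af,zp,zb,hover=.06,dx=0.,dt=0.):
    "zp: TCP z when ring bottom at 0; dirn: wall direction from centre at place"
    rc=af/2-.013; P=BL+rc*u(dirn); z=zb+zp
    arm.goto([*P,z+hover],rpy(psi)); print("hover gap",telemetry.get_finger_gap(),now())
    return P,z
E
python3 - <<'E'
from h import *
d=.607+np.pi/4
p=cap("wrist");inhand(p,d,.14,-.0225)
P,z=place(d,d,.14,-.0225,.100)
p=cap("wrist");save(p,"d2");inhand(p,d,.14,-.0225)
E
```

```text
inhand cost 0.302 off radial/tang mm [-0.14  0.87] yaw err deg 0.04
hover gap 0.024497494079460592 23.35
inhand cost 0.407 off radial/tang mm [0.2  1.14] yaw err deg -0.25
```

View pics/d2.png

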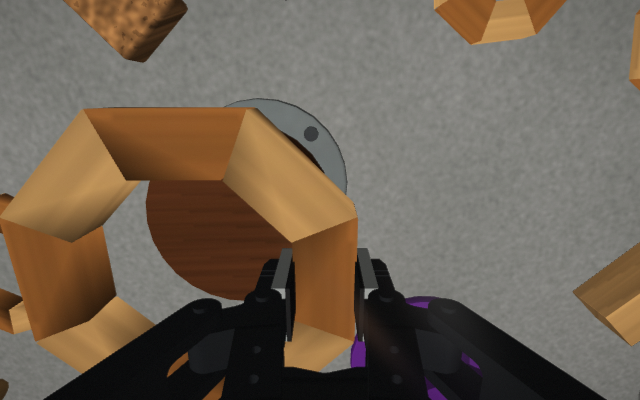

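The ring hangs square in the hand over the block, within about 1 mm of the expected position. Lowering, releasing and checking.

```bash
cat >> h.py <<'E'
def lower_release(P,z,op=.042,up=.08):
    arm.line_to([*P,z+.008],None,.1)
    f0=telemetry.get_ft_force()[2]; g=telemetry.get_finger_gap()
    for dz in (.004,.003,.002,.001,.0,-.001,-.002,-.003):
        arm.line_to([*P,z+dz],None,.03); f=telemetry.get_ft_force()[2]-f0
        if f>2.5: break
    print("lowered dz",dz,"df",round(f,2),"gap",g)
    arm.grip(op); arm.wait(.2); arm.line_to([*P,z+up],None,.15); print(now())
def look_stack(zb,af,back=.0,h=.30):
    "view stack from standard viewpoint, fit ring on plane zb"
    arm.goto([BL[0]-.02,BL[1],zb+h-.1],rpy(np.pi/2)); p=cap("wrist"); b=fitring(p,*BL,z0=zb,af=af)
    print("ring err mm",np.round((np.array(b[1:3])-BL)*1e3,2),"yaw",round(b[3],3),"cost",round(b[0],3),now()); return p,b
E
python3 - <<'E'
from h import *
d=.607+np.pi/4
P=BL+.057*u(d); lower_release(P,.0775)
p,b=look_stack(.1,.14); save(p,"d3")
E
```

```text
lowered dz 0.0 df 2.93 gap 0.024387982227040216
26.55
ring err mm [-0.84 -0.15] yaw 0.607 cost 0.347 27.2667
```

View pics/d3.png

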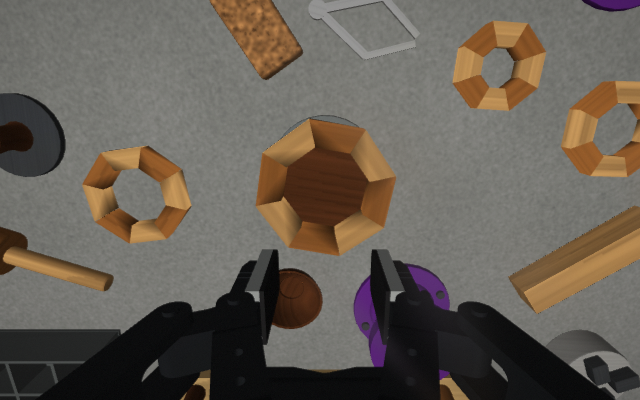

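```bash
cat >> h.py <<'E'
def press(x,y,psi,gap,ztop,F=20,tip=.0275):
    arm.goto([x,y,ztop-tip+.06],rpy(psi)); arm.grip(gap)
    z,f=touch(ztop-tip+.006,ztop-tip-.012,.001,F)
    arm.wait(.4); print("held f",np.round(telemetry.get_ft_force(),1),"mom",np.round(telemetry.get_moment(),2))
    arm.line_to([x,y,ztop-tip+.06],None,.15); return z
E
python3 - <<'E'
from h import *
b=.607+np.pi/4
for s in(1,-1):
    c=BL+np.array([-.0008,0])+s*.051*u(b); press(*c,b,0.0,.12)
p,_=look_stack(.1,.14)
E
```

```text
touch cmd z 0.0925 act 0.095 f 21.795150788141868 31.15
held f [-4.9 -1.5 22.7] mom [-0.28  1.24 -0.03]
touch cmd z 0.0925 act 0.095 f 22.29668970702186 35.5417
held f [-6.6 -0.4 23.3] mom [-0.01  1.19 -0.  ]
ring err mm [-0.85 -0.17] yaw -0.177 cost 0.363 37.2083
```

```bash
cat >> h.py <<'E'
ZP=-.0225
def fetch(x,y,dirn,psi,af,level,pd=None,pp=None):
    pd=dirn if pd is None else pd; pp=psi if pp is None else pp
    pick(x,y,dirn,psi,af,zt=ZP,op=.046)
    lift(.20)
    p=cap("wrist"); inhand(p,dirn,af,ZP)
    if telemetry.get_finger_gap()<.02: print("MISSED"); raise SystemExit
    P,z=place(pd,pp,af,ZP,.1+.02*level)
    p=cap("wrist"); save(p,f"e{level}_hover"); inhand(p,pd,af,ZP)
    return P,z
E
python3 - <<'E'
from h import *
p=cap("wrist"); b=fitring(p,.5784,-.2494,af=.13); print(np.round(b,4))
d=(b[3]%(np.pi/4))+np.pi/2
P,z=fetch(b[1],b[2],d,d,.13,1)
print(P,z,d)
E
```

```text
[ 0.0159  0.5783 -0.2493  0.1307  0.13  ]
grip gap 0.02469922768297134 tcp [ 0.5719 -0.1978 -0.0221] f [-0.7  0.4 -0.1] [-0.6  0.4  5. ] t 40.5833
lift gap 0.024500843005761583 f [-0.52 -0.21 -1.25] 42.2167
inhand cost 0.38 off radial/tang mm [-0.13 -0.33] yaw err deg -0.15
hover gap 0.02464357591625081 43.3
inhand cost 0.484 off radial/tang mm [0.58 0.03] yaw err deg -0.18
[0.53742335 0.06125654] 0.0975 1.7014883003935972
```

View pics/e1_hover.png

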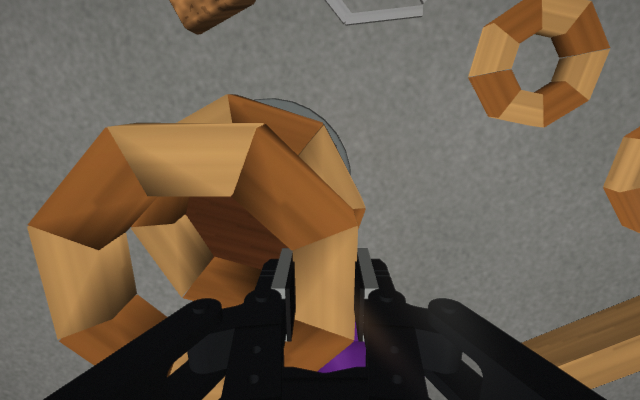

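```bash
cat >> h.py <<'E'
def finish(P,z,d,af,level):
    lower_release(P,z)
    p,b=look_stack(.1+.02*level,af); save(p,f"f{level}_placed")
    e=np.array(b[1:3])-BL
    if np.abs(e).max()>.005: print("OFF - stop"); raise SystemExit
    for s in(1,-1):
        c=np.array(b[1:3])+s*(af/2-.015)*u(d); press(*c,d if abs(d)<2.2 else d-np.pi,0.0,.12+.02*level)
    p,b=look_stack(.1+.02*level,af); save(p,f"f{level}_pressed"); return p
E
python3 - <<'E'
from h import *
d=1.7014883; P=BL+.052*u(d)
p=finish(P,.0975,d,.13,1)
E
```

```text
lowered dz 0.0 df 4.68 gap 0.024482669300523053
46.4917
ring err mm [-6.45  0.62] yaw 0.595 cost 0.368 47.2
OFF - stop
```

View pics/f1_placed.png

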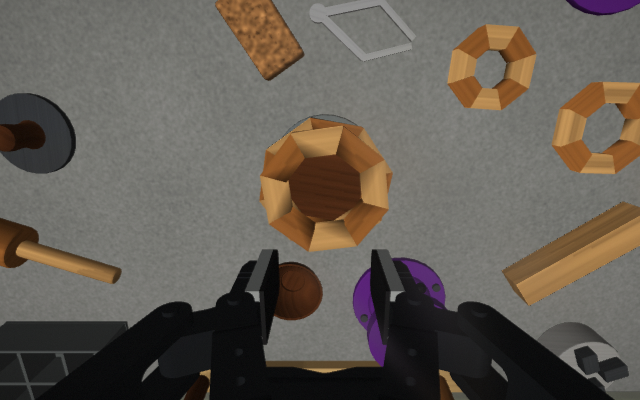

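The silhouette fit is confused by ring1 underneath, so I'll use an edge-based fit and check it with an overlay.

```bash
cat >> h.py <<'E'
def edgefit(p,af,zb,c0=None,yaw0=None,name=None,span=.012):
    c0=BL if c0 is None else c0
    g=cv2.GaussianBlur(p["img"].astype(np.float32),(0,0),1.2); G=sum(np.hypot(cv2.Sobel(g[...,k],cv2.CV_32F,1,0),cv2.Sobel(g[...,k],cv2.CV_32F,0,1)) for k in range(3))
    G=np.minimum(G,np.percentile(G,97)); G/=G.max()
    def pts(q):
        L=[]
        for a in(af,af-.052):
            o=octa(q[0],q[1],q[2],a,zb+.02); L+= [o*(1-t)+np.roll(o,-1,0)*t for t in np.linspace(0,1,12)[:-1]]
        o1,o2=octa(q[0],q[1],q[2],af,zb+.02),octa(q[0],q[1],q[2],af-.052,zb+.02); L+=[o1*(1-t)+o2*t for t in np.linspace(.1,.9,8)]
        return np.vstack(L)
    def cost(q):
        s=proj(p,pts(q)).astype(np.float32); return -float(cv2.remap(G,s[:,0].copy(),s[:,1].copy(),cv2.INTER_LINEAR).mean())
    best=(9,)
    ys=np.radians(np.arange(0,45,5)) if yaw0 is None else [yaw0,yaw0+.05,yaw0-.05]
    for y in ys:
        for dx in np.arange(-span,span+1e-6,.004):
            for dy in np.arange(-span,span+1e-6,.004):
                v=cost([c0[0]+dx,c0[1]+dy,y]); best=min(best,(v,c0[0]+dx,c0[1]+dy,y))
    r=minimize(cost,best[1:],method='Nelder-Mead',options=dict(initial_simplex=np.array(best[1:])+np.array([[0,0,0],[.003,0,0],[0,.003,0],[0,0,.06]]),xatol=5e-5,fatol=1e-5))
    if name:
        im=cv2.resize(p["img"][60:300,200:480,::-1],None,fx=2.8,fy=2.8,interpolation=cv2.INTER_CUBIC)
        for a,z in((af,.02),(af-.052,.02)):
            o=((proj(p,octa(*r.x,a,zb+z))-[200,60]+.5)*2.8-.5); cv2.polylines(im,[np.round(o).astype(np.int32)],True,(0,255,0),1)
        cv2.imwrite(f"pics/{name}.png",im)
    print("edge err mm",np.round((r.x[:2]-BL)*1e3,2),"yaw",round(r.x[2],3),"score",round(r.fun,3)); return r.x
E
python3 - <<'E'
from h import *
p=cap("wrist"); edgefit(p,.13,.12,yaw0=.1307,name="g1"); edgefit(p,.13,.12)
t=cap("top"); edgefit(t,.13,.12,yaw0=.1307)
E
```

```text
edge err mm [-0.07 -0.3 ] yaw 0.125 score -0.628
edge err mm [-0.07 -0.29] yaw 0.125 score -0.628
edge err mm [0.71 0.43] yaw 0.105 score -0.497
```

View pics/g1.png

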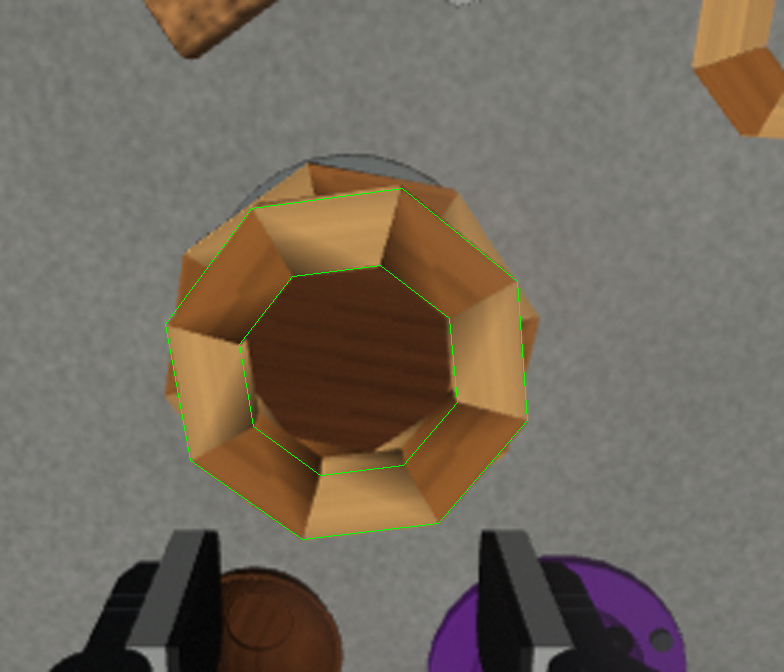

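```bash
cat >> h.py <<'E'
def presses(c,d,af,level,name):
    for s in(1,-1):
        q=np.array(c)+s*(af/2-.015)*u(d); press(*q,d,0.0,.12+.02*level)
    arm.goto([BL[0]-.02,BL[1],.3+.02*level],rpy(np.pi/2)); p=cap("wrist"); edgefit(p,af,.1+.02*level,name=name); return p
E
python3 - <<'E'
from h import *
d=1.7014883; p=presses(BL,d,.13,1,"g1p")
t=cap("top");b=fitring(t,.49,.3906,af=.12); print(np.round(b,4))
bw=fitring(p,.49,.3906,af=.12); print(np.round(bw,4))
print([np.round(world(t,x["point"]),3) for x in optics.place_of("weight",t)],now())
E
```

```text
touch cmd z 0.1125 act 0.115 f 21.417811436346298 51.175
held f [-5.9 -1.2 21.7] mom [-0.34  1.23 -0.01]
touch cmd z 0.1125 act 0.115 f 21.75569642514821 55.5583
held f [-5.7 -1.  21.6] mom [-0.19  1.31  0.02]
edge err mm [-0.12 -0.14] yaw 0.128 score -0.648
[0.0253 0.491  0.3903 0.7656 0.12  ]
[ 0.0177  0.49    0.3906 -0.0326  0.12  ]
[array([ 0.484, -0.371,  0.001])] 57.3333
```

```bash
python3 - <<'E'
from h import *
d=-.03+np.pi/2
P,z=fetch(.4902,.3905,d,d,.12,2)
lower_release(P,z)
arm.goto([BL[0]-.02,BL[1],.34],rpy(np.pi/2)); p=cap("wrist"); q=edgefit(p,.12,.14,name="g2"); print(now())
E
```

```text
grip gap 0.024305779773141443 tcp [ 0.4919  0.4379 -0.022 ] f [0.2 0.5 0.6] [-0.4 -0.   3.7] t 61.3167
lift gap 0.024406400996298764 f [-0.24  0.28 -2.1 ] 62.95
inhand cost 0.427 off radial/tang mm [-0.18  0.48] yaw err deg -0.02
hover gap 0.024393572081819012 64.4333
inhand cost 0.512 off radial/tang mm [0.11 0.95] yaw err deg 0.39
lowered dz 0.0 df 4.21 gap 0.024298251601088477
67.625
edge err mm [-1.1 -0.3] yaw -0.03 score -0.691
68.3333
```

View pics/g2.png

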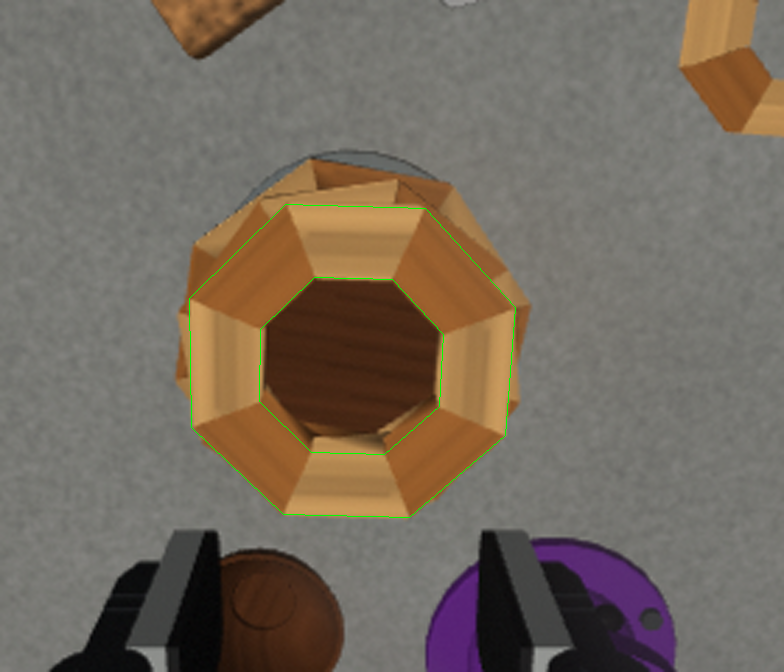

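Ring3 is centred to about 1 mm. Press it, then fetch ring5.

```bash
python3 - <<'E'
from h import *
d=-.03+np.pi/2
p=presses(BL+[-.001,0],d,.12,2,"g2p")
b=fitring(p,.4138,.2255,af=.10); t=cap("top"); b2=fitring(t,.4138,.2255,af=.10); print(np.round(b,4),np.round(b2,4))
yaw=((b2[3]+np.pi/8)%(np.pi/4))-np.pi/8; d=yaw+np.pi/2; print("d",d)
P,z=fetch(b2[1]-.0006,b2[2],d,d,.10,3)
lower_release(P,z)
arm.goto([BL[0]-.02,BL[1],.36],rpy(np.pi/2)); p=cap("wrist"); q=edgefit(p,.10,.16,name="g3"); print(now())
E
```

```text
touch cmd z 0.1325 act 0.135 f 21.846581977696147 72.2083
held f [-5.2 -0.8 21.7] mom [-0.4   1.27  0.01]
touch cmd z 0.1325 act 0.135 f 22.364414983624776 76.5583
held f [-5.2 -1.2 21.4] mom [-0.22  1.25 -0.02]
edge err mm [-1.15 -0.24] yaw -0.032 score -0.715
[ 0.0142  0.4135  0.2253 -0.0697  0.1   ] [0.0236 0.4146 0.2249 0.7044 0.1   ]
d 1.4898170495375547
grip gap 0.024563536944228838 tcp [ 0.4172  0.2622 -0.0219] f [ 0.3 -0.1  0.2] [-1.7  0.   6. ] t 81.8667
lift gap 0.024615830014059953 f [-0.62 -0.19 -1.  ] 83.5
inhand cost 0.516 off radial/tang mm [-0.26  0.34] yaw err deg 1.07
hover gap 0.0248390878132694 84.5417
inhand cost 0.52 off radial/tang mm [ 8.01 16.91] yaw err deg 18.17
lowered dz 0.0 df 5.25 gap 0.02466303476469051
87.7333
edge err mm [-0.76 -0.09] yaw 0.729 score -0.658
88.4333
```

View pics/g3.png

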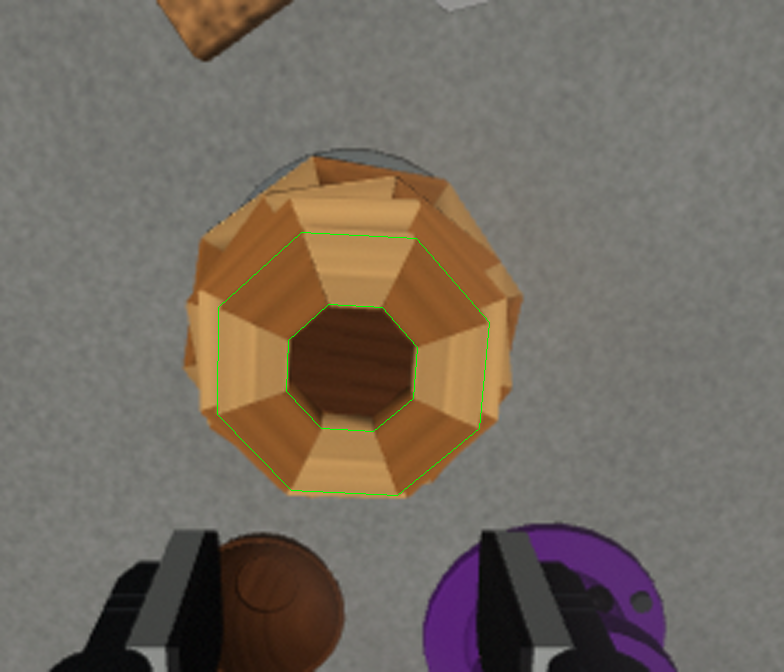

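```bash
python3 - <<'E'
from h import *
p=presses(BL+[-.0007,0],1.4898+.0,.10,3,"g3p")
t=cap("top"); w=optics.place_of("weight",t); w=world(t,w[0]["point"]) if w else np.array([.484,-.371,0]); print(w)
arm.goto([w[0]-.02,w[1],.20],rpy(np.pi/2)); p=cap("wrist"); save(p,"w1")
print([(np.round(world(p,x["point"]),4),round(x["confidence"],2)) for x in optics.place_of("weight",p)])
tr=optics.trace("weight",p)
for x in tr[:2]:
    m=x["region"]; print(m.sum(),x["confidence"]); np.save("wm.npy",m) if x is tr[0] else 0
print(now())
E
```

```text
touch cmd z 0.1525 act 0.155 f 21.710235358141308 92.3
held f [-5.3 -1.1 21.2] mom [-0.46  1.22 -0.05]
touch cmd z 0.1525 act 0.155 f 22.043645330239098 96.5833
held f [-6.4 -1.5 20.6] mom [-0.27  1.34 -0.01]
edge err mm [-0.8  -0.15] yaw 0.727 score -0.68
[ 0.48391139 -0.37037848  0.00363667]
[(array([ 4.844e-01, -3.698e-01,  1.000e-04]), 0.73)]
100.0333
```

View pics/w1.png

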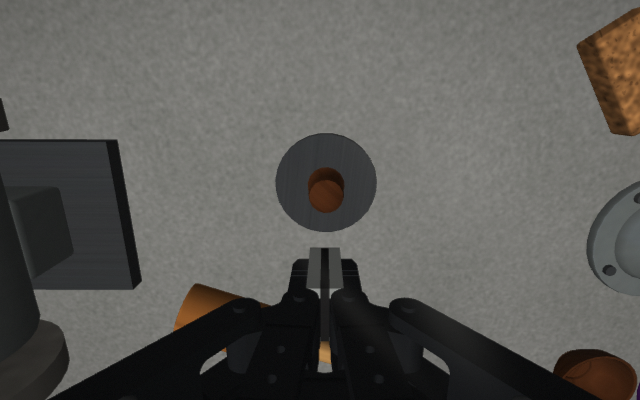

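```bash
python3 - <<'E'
from h import *
p=cap("wrist")
g=p["img"].astype(np.float32).mean(2); print(g[150,240],g[150,320],g[215,300])
thr=(np.median(g[100:130,250:400])+np.median(g[215:222,290:310]))/2
r,e=fitdisc(p,.4844,-.3698,.010,.055,thr=-thr,ch=lambda c:-c.mean(2)); print("disc",r,e)
W=r[:2]
# knob top circle
m=((p["img"][...,0].astype(int)-p["img"][...,2])>35); l=cv2.connectedComponents(m.astype(np.uint8))[1]; k=l[192,326]; v,uu=np.nonzero(l==k); print("knob blob px",uu.min(),uu.max(),v.min(),v.max(), "top centre", toplane(p,[(uu.min()+uu.max())/2,v.max()-17.5],.056))
arm.grip(.06); arm.goto([*W,.08],rpy(np.pi/2)); arm.line_to([*W,-.009],None,.1)
print(telemetry.get_ft_force()); arm.grip(.015,100); arm.wait(.3); print("gap",telemetry.get_finger_gap(),telemetry.get_ft_force(),telemetry.get_tcp_pos())
lift(.05,.08); p=cap("wrist");save(p,"w2"); print(W,now())
E
```

```text
117.333336 54.666668 57.0
disc [ 0.48127239 -0.36749433  0.05462181] 0.00024675342541620384
knob blob px 309 342 168 212 top centre [[ 0.47907618 -0.36830342  0.056     ]]
[ 0.11630005  0.12360729 -0.12395111]
gap 0.03018620262577912 [-0.70602705  0.80029537  5.55557552] [ 0.48165699 -0.36756362 -0.00805684]
lift gap 0.029895730653511296 f [ 0.85  0.14 -7.73] 103.85
[ 0.48127239 -0.36749433] 103.9
```

View pics/w2.png

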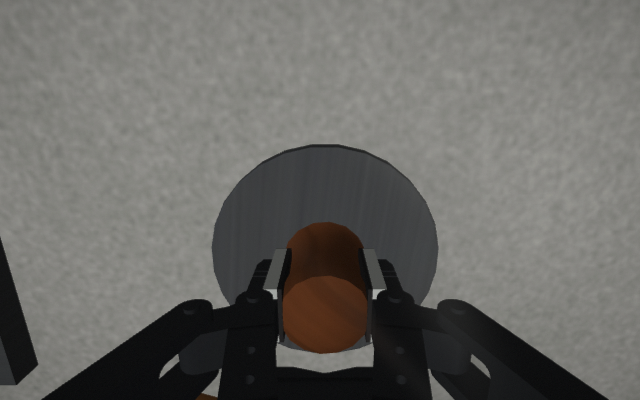

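The weight is held level, with the knob at (325,300). Carry it high, check the grip, then hover over the stack.

```bash
cat >> h.py <<'E'
def discinhand(p,zoff=.009):
    q=np.array(telemetry.get_tcp_pos()); z=q[2]+zoff+.010
    g=p["img"].astype(np.float32).mean(2); X=[]
    for th in np.radians(np.arange(-160,-19,4)): # image-up directions, edge search outward from disc centre
        c=proj(p,[[q[0],q[1],z]])[0]; s=np.arange(60,150,.25); U=(c+np.outer(s,[np.cos(th),np.sin(th)])).astype(np.float32)
        pr=cv2.remap(cv2.GaussianBlur(g,(0,0),1),U[:,0].copy(),U[:,1].copy(),cv2.INTER_LINEAR)[:,0]; i=np.argmax(np.gradient(pr)); X.append(U[i])
    X=toplane(p,np.array(X),z)[:,:2]
    from scipy.optimize import least_squares
    r=least_squares(lambda a:np.hypot(X[:,0]-a[0],X[:,1]-a[1])-a[2],[*q[:2],.055],loss='soft_l1',f_scale=.001)
    print("disc in hand rel TCP mm",np.round((r.x[:2]-q[:2])*1e3,2),"rad",round(r.x[2]*1e3,2)); return r.x
E
python3 - <<'E'
from h import *
p=cap("wrist"); discinhand(p)
arm.grip(.015,120); lift(.26); 
arm.goto([*BL,.225],rpy(np.pi/2)); arm.wait(.3); print(telemetry.get_finger_gap(),telemetry.get_ft_force(),now())
p=cap("wrist"); save(p,"w3"); discinhand(p)
s=cap("scene"); save(s,"w3s")
E
```

```text
disc in hand rel TCP mm [-2.31 -0.31] rad 53.1
lift gap 0.029941546543000033 f [-0.44  0.47 -6.77] 105.7167
0.029568668099547495 [ 0.2645032   0.19520027 -6.86079545] 107.45
disc in hand rel TCP mm [-2.28 -0.6 ] rad 53.05
```

View pics/w3.png

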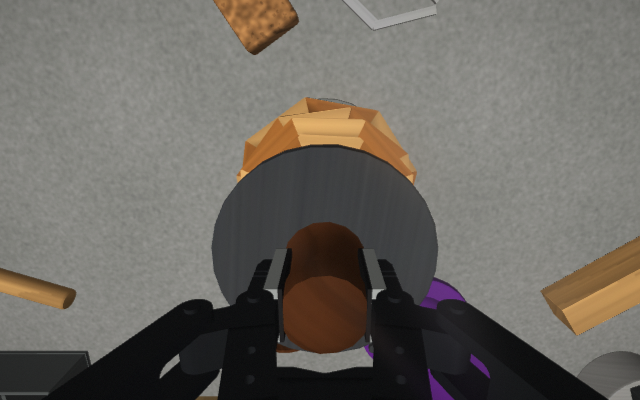

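View pics/w3s.png

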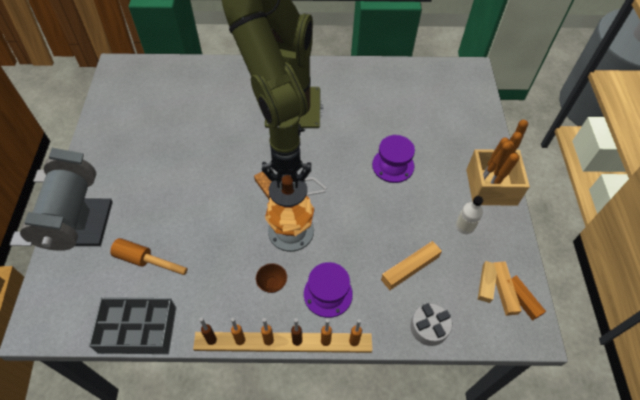

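```bash
python3 - <<'E'
from h import *
z0=.171
arm.line_to([*BL,z0+.008],None,.06); f0=telemetry.get_ft_force()[2]
for dz in np.arange(.006,-.010,-.001):
    arm.line_to([*BL,z0+dz],None,.02); f=telemetry.get_ft_force()[2]-f0
    if f>5: break
print("dz",dz,"df",f,telemetry.get_finger_gap(),telemetry.get_tcp_pos(),now())
arm.grip(.06); arm.wait(.4); arm.line_to([*BL,.26],None,.1)
arm.goto([BL[0]-.02,BL[1],.40],rpy(np.pi/2)); p=cap("wrist"); save(p,"x1")
g=p["img"].astype(np.float32).mean(2)
r,e=fitdisc(p,*BL,.19,.055,thr=-85,ch=lambda c:-c.mean(2)); print("disc err mm",np.round((r[:2]-BL)*1e3,2),r[2],e,now())
save(cap("scene"),"x2")
E
```

```text
dz 0.0 df 13.209019310129602 0.029725007920454814 [0.54443544 0.0097412  0.17199453] 110.2167
disc err mm [-0.29 -0.24] 0.05457132035762056 0.0003873617430206074 112.7333
```

View pics/x1.png

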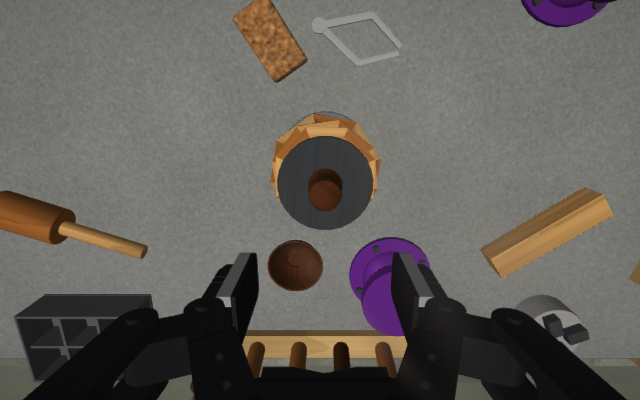

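```bash
python3 - <<'E'
from h import *
p=cap("scene"); cv2.imwrite("pics/x3.png",cv2.resize(p["img"][120:290,180:420,::-1],None,fx=3,fy=3,interpolation=cv2.INTER_CUBIC))
E
```

```text
(no output)
```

View pics/x3.png

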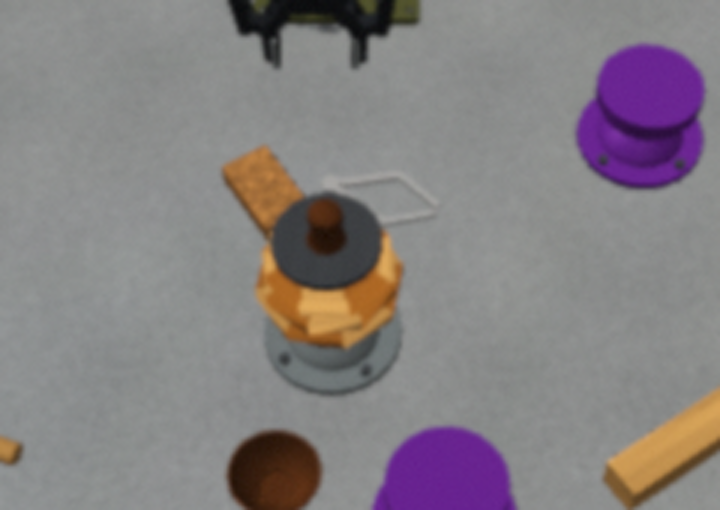

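The weight sits flat and centred (crop pixel (328,240)), the stack is orderly, the arm is clear and the bystanders haven't moved. Handing in.

```bash
python3 - <<'E'
from bench import ticket,telemetry
print(telemetry.get_time_s()); print(ticket.close_job())
E
```

```text
112.8333
the job is handed in; nothing more can be done
None
```

The four rings on the bench (140, 130, 120 and 100 mm; the 110 mm ring was absent) are stacked widest-first on the brown block, with the weight on top. I handed the job in at about 113 s. I let go of each ring, then pressed it with shut fingertips at two opposite points with about 22 N before adding the next.

- **Final checks:** the wrist camera shows each ring within about 1.2 mm of the block centre after pressing, and the weight's disc within 0.4 mm and looking flat. I saw no bystander or purple stand moved.
- **Missed grasp:** the first grasp closed without catching ring1, because the fingertips sit about 27 mm behind the reported TCP. I confirmed this by touching the bench, which peaked at about 10 N, and corrected for it. The ring had not moved.
- **Weight knocked:** the weight had shifted about 3 cm during the run, so I located it again before picking it up.
- **Checks that disagreed:** the silhouette fit read 6 mm off for ring2, and the in-hand fit was wildly off for ring5 at the hover. In both cases rings below confused the fit. An edge fit with an overlay showed both rings centred.

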